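Clamp a wood printing block with the loose crank

ROBOT

A 6-joint arm with a two-finger parallel gripper is mounted at the origin on the work surface. World frame = base frame: x ahead of the robot, y to its left, z up, the work surface at z = 0. Lengths are in mm, angles in rad, forces in N, time in s.
With the tool pointing down it reaches from about 275 to 750 mm from the base axis. Payload 10.2 kg.
Tool frame: the origin (TCP) lies on the front face of the gripper's body, between the roots of the fingers; the fingertips stand 73 mm ahead of it and the grasp point (between the pads) lies 54 mm ahead of it; z points along the fingers, y is the line along which they close (so a half turn about z gives the same grasp; the last joint's range is limited). The gripper opens to 85 mm and grips with 20 to 120 N. Pads are 22 mm wide; open, the fingers measure 114 mm over their backs; the gripper's body (76 mm by 85 mm) begins 54 mm behind the grasp point. The pads swing forward as they close: fully open they stand 13 mm farther back than shut.
Start: joints at [1.01, 0.313, 1.498, -0, 1.331, -0.223], TCP at [174.005, 495.332, 303.894] pointing down, gripper open.
Joint ranges: [-2.94, 2.94], [-0.97, 2.17], [0.19, 2.56], [-1.23, 4.37], [0.02, 3.11], [-2.88, 2.88]. Speed limits (rad/s): [2.39, 2.39, 3.01, 3.14, 3.14, 3.14].

INTERFACE

Orientations are given as a unit quaternion [w, x, y, z].
In Python, from rig import * gives the robot as it stands.
- The arm moves only by the tool step_arm, never from a script. Its argument "plan" is a list of rows, each an object with "offset": the shift along the tool's x, y, z in cm, a list of three; "rot": the turn, a rotation vector about the tool's x, y, z in degrees, a list of three; "gripper": the finger opening in cm, from 0 to 8.54. In form: [{"offset": [x, y, z], "rot": [wx, wy, wz], "gripper": gripper}, ...]. A call has 1 to 12 rows; each row is the pose to reach, as a shift and turn from the pose commanded when the call began, along the tool's axes at that moment; what a row does not reach only later rows make up. A row lasts 1/10 s, in which the tool goes at most 50 mm and 8.59 degrees, less where a joint would pass 70% of its speed; a pose out of reach is approached as far as the arm can. A call with a gripper value outside its range is refused whole. The fingers move at their own pace and stop on an object; "squeeze" is the grip in N (left out, the last holds). Time passes only in rows, so rows that repeat a pose let the fingers close. It gives the time, the measured TCP pose, the force, the opening and the grip force at its end, in the units of the state.
- sense(): the state, without advancing time (a new reading comes with each control period).
- capture(name): name is "scene" or "top" or "wrist"; returns a dict with "color" (400x640x3 uint8, red, green, blue), "depth" (400x640 float32, mm along the optical axis (not along the pixel's ray), 0 where there is no reading), "vertical_fov" (degrees; the focal length in pixels is half the picture's height over the tangent of half this angle, whatever the lens; pixels are square), "cx", "cy" (the principal point, pixels), "rvec" (rotation vector, rad) and "tvec" (3), from world to camera coordinates, as OpenCV has them; the wrist camera has in their place "mount" (4x4, takes a point from camera to tool coordinates, whose origin is the TCP and whose axes are the flange's). Camera axes: x right, y down, z forward; pixel columns grow to the right and rows downward; lengths in mm; the calibration is good to about 2 mm. The wrist camera is an equidistant fisheye: a pixel r from the principal point sees the ray r / f radians off the axis. A picture is of the moment at which its call begins: read the wrist's pose just before it.
- finish_job(): hands the job in; it is judged then, once.
The state is a dict: "time_s": time; "joints": joint angles; "dq": joint speeds; "tau": joint torques, N m; "eef_pos": TCP position; "ee_rot": TCP orientation; "force": force on the tool from outside, world axes, zero at the start; "wrist_torque": the same for the moment, N m; "grip_width": opening from 0.0 (shut) to 1.0 (fully open); "grip_force": force on a finger pad.
Only numpy, scipy, OpenCV 4.12 (cv2) and the standard library are available. Lean on these libraries where they do the work, as an engineer would, in place of code of your own. Each camera call takes 0.05 s, during which the arm holds its last target. There are 200 camera calls.

TASK

Fit the loose crank onto the upright square shaft of the block clamp, fully home on its shoulder, and let go of it. Then swing the crank's arm round clockwise (seen from above) until the sliding jaw grips the wood block firmly, and leave the crank on the shaft. Do not shift the other things on the table.

Things in the scene. Friction and masses are not known exactly. Their poses are not given: they have to be found in the camera images.
- hub (a point): The loose crank's grasp point: on its bore axis, half-way up the aluminium hub. Hub: block 44 mm high, flat sides 42 mm apart along y, x from -46 to +22 mm; a 24 mm square bore, sides along x and y, runs right through it along z. Arm to +x, 20 mm wide, its top at the hub's top. Lies on the table, z up. About 0.4 kg, centre of mass within 6 mm of the bore axis.
- knob (a point): Middle of the crank's upright black round knob, 28 mm diameter, 38 mm high, fixed on the end of its arm: 110 mm along +x from the bore axis and 39 mm above the hub's centre.
- shoulder (a point): Centre of the spindle's round shoulder (48 mm diameter, 62 mm above the table), on which the hub must rest; the hub's centre is then 22 mm above it. A square steel shaft 21 mm wide rises 30 mm from it, the last 6 mm chamfered, its faces along this point's x and y, which turn with it. The crank fits in any of four quarter-turn positions.
- shaft (a joint): Turn of the square shaft, rad, growing clockwise seen from above. Starts between 0 (open) and 0.35 and stays where left (friction about 0.3 N m, 3 N at the knob). Each rad moves the sliding jaw 8 mm; it meets the block, hard against the fixed jaw, at about 1.25; end stop at 1.55. A push of about 9 N on the knob grips the block well.
- clamp: The fixed block clamp: grey bed 150 x 300 x 15 mm, origin under its centre. Fixed jaw at +y (face at y = 126 mm, top 45 mm up). Spindle axis at y = -90 mm, over a housing 84 mm square and 48 mm high. The fitted crank's arm passes above everything on the clamp.
- jaw: The clamp's sliding jaw, steel bar 130 x 22 x 30 mm; origin under its centre, on the clamp's bed; slides to the clamp's +y as the shaft turns clockwise.
- block: Loose engraved wood block 110 x 90 x 24 mm lying on the clamp's bed between the jaws with a few mm of play; origin at the centre of its underside. To be gripped across its 90 mm (y).
- tin_a: Bystander: ink tin, 82 mm diameter, 62 mm high; origin under its centre.
- tin_b: Bystander: ink tin, 82 mm diameter, 75 mm high; origin under its centre.
- tin_c: Bystander: ink tin, 88 mm diameter, 55 mm high; origin under its centre.
- tape: Bystander: roll of tape lying flat, 110 mm diameter, 48 mm high; origin under its centre.
- bottle: Bystander: amber bottle, 68 mm diameter, 170 mm high; origin under its centre.
- brayer: Bystander: ink roller, 110 mm wide and 40 mm high with a 100 mm handle along -x; origin under its roller.
- knife: Bystander: palette knife lying flat, handle along -x; origin at its underside.
There are look-alikes about, which are no part of the job. Of the things like the part that bears hub, leave any that is pink; of the rest the smaller one is meant.

How it is judged (in metres and radians):
On the way, in this order (a step that is already met when the one before it is completed fails the run):
1. the crank sits fully home on the square shaft and has been let go (z of hub in the frame of shoulder below 0.026 m and horizontal distance between hub and shoulder below 0.004 m and angle between hub's own z axis and vertical below 0.08 rad and contact force between the fingers and crank below 0.1 N), for 0.3 s.
2. the crank has been swung clockwise until the sliding jaw grips the block (value of joint shaft above 1.1 rad and contact force between jaw and block above 5 N), for 0.2 s.
At the end, for the whole second after the job is handed in: The crank is on the square shaft, hub within 4 mm of resting on the shoulder, within 4 mm of the axis and upright within 0.08 rad; the shaft is turned past 1.1 rad and the sliding jaw presses the block with more than 5 N; the block lies flat (within 0.06 rad) and still (all of step 2 and z of hub in the frame of shoulder below 0.026 m and horizontal distance between hub and shoulder below 0.004 m and angle between hub's own z axis and vertical below 0.08 rad and angle between block's own z axis and vertical below 0.06 rad and linear speed of block below 0.02 m/s); the robot touches nothing.
It fails at once if a bystander is shifted more than 30 mm (distance of any of tin_a, tin_b, tin_c, tape, bottle, brayer, knife from where it was at the start of the episode above 0.03 m).
It also fails if it takes over 64 s, if anything falls off the work surface, if the arm or the gripper's body presses on something with over 40 N, if the wrist force passes 120 N, or if a joint passes its speed limit or range.

## Working session

There is one attempt and no reset: what is moved stays moved. The work goes in short steps, Python scripts to look and compute and a tool call to move; the robot and the scene stay as the last step left them, time stands still between calls to the robot, and variables do not carry over. Pictures are saved under pics/ and viewed, at most 10 in all, crops included, and the job is handed in when it is done.

Besides the shell and the picture viewer there is one more tool, called after "Request:" as name([rows], argument=value, ...), one row to a line, values as JSON. step_arm: Moves the arm, as the interface text tells. Its arguments: {"type":"object","properties":{"plan":{"type":"array"},"squeeze":{"type":"number"}},"required":["plan"]}

```bash
mkdir -p pics; ls; cat > h.py <<'E'
from rig import *
import numpy as np, cv2
from scipy.spatial.transform import Rotation as R
def cloud(c):
    f=200/np.tan(np.radians(c["vertical_fov"])/2)
    d=c["depth"]; v,u=np.mgrid[0:d.shape[0],0:d.shape[1]]
    P=np.stack([(u-c["cx"])/f*d,(v-c["cy"])/f*d,d],-1)
    M=R.from_rotvec(np.array(c["rvec"]).ravel()).as_matrix()
    return (P-np.array(c["tvec"]).ravel())@M
def save(n,img): cv2.imwrite("pics/"+n+".png",cv2.cvtColor(img,cv2.COLOR_RGB2BGR))
E
python3 - <<'E'
from h import *
s=sense();print(s)
for n in("top","scene"):
    c=capture(n);save(n,c["color"]);np.savez(n,**c)
    print(n,c["vertical_fov"],c["cx"],c["cy"],c["rvec"],c["tvec"])
E
```

```text
pics
{'time_s': 0.0, 'joints': array([ 1.00958974e+00,  3.13475938e-01,  1.49843025e+00,  1.73913282e-05,
        1.33098893e+00, -2.23390859e-01]), 'dq': array([-0.0011841 , -0.00046988, -0.00098988, -0.00043084,  0.00063493,
        0.00087057]), 'tau': array([-1.17176191e-03, -4.12258458e+01, -2.59744585e+01, -2.35593934e-04,
        4.11848261e-03,  9.16201174e-06]), 'eef_pos': array([173.9169469 , 495.18888125, 303.32431267]), 'ee_rot': array([-2.56777235e-04,  1.68107863e-01,  9.85768392e-01, -5.98527287e-04]), 'force': array([ 0.94309419, -0.55080278, -0.09459057]), 'wrist_torque': array([-0.03159869, -0.04181744, -0.007604  ]), 'grip_force': 0.0, 'grip_width': 0.9961788510518685}
top 44.97537912265765 311.8525178719372 191.1737641256993 [ 2.1204306  -2.1385548   0.19207985] [  -8.04052004  529.39517891 1628.81773171]
scene 49.44500811301781 319.7240064641713 203.2307024199672 [ 1.48523146  2.23802437 -0.71767874] [ 166.32368222 -336.79869292 1790.96250029]
```

View pics/top.png

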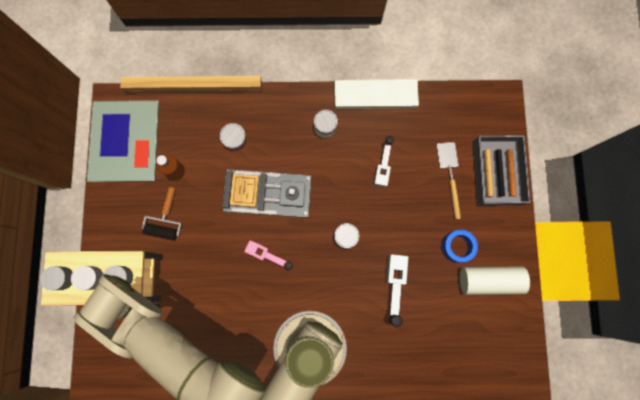

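View pics/scene.png

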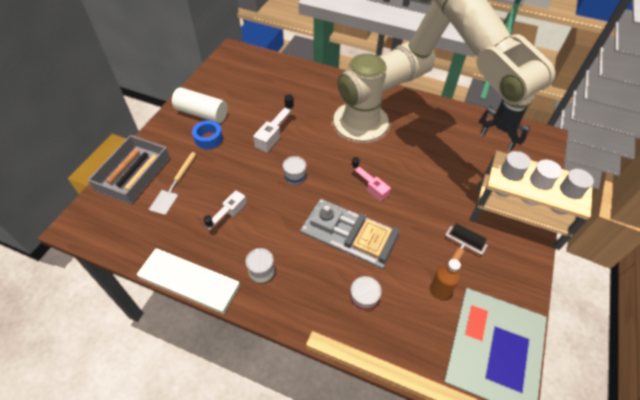

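The top view shows the smaller white crank with its hub at about (383,177) and its knob at about (389,141). The spindle is at (291,192), the wood block at (243,189), and tins sit near (325,123) and (346,236). The larger white crank (398,285) and the pink one (268,255) are decoys.

```bash
python3 - <<'E'
from h import *
c=dict(np.load("top.npz"));P=cloud(c);d=c["depth"]
col=c["color"].astype(int)
print("table",P[160:165,350:355].reshape(-1,3).mean(0))
def roi(u0,u1,v0,v1,z0,z1,name):
    Q=P[v0:v1,u0:u1].reshape(-1,3);C=col[v0:v1,u0:u1].reshape(-1,3)
    m=(Q[:,2]>z0)&(Q[:,2]<z1);Q=Q[m]
    r=cv2.minAreaRect(Q[:,:2].astype(np.float32))
    print(name,len(Q),Q.mean(0).round(1),"rect",np.round(r[0],1),np.round(r[1],1),round(r[2],1))
    return Q
roi(370,400,130,195,30,54,"crank hub+arm")
roi(370,400,130,195,56,130,"knob")
roi(370,400,155,195,34,54,"hub")
roi(215,320,160,225,8,100,"clamp")
roi(275,310,170,215,42,56,"housing")
roi(275,310,170,215,57,120,"spindle")
roi(275,310,170,215,84,120,"shaft")
roi(220,265,165,215,30,60,"block")
def up(n,f=8,*b):
    u0,u1,v0,v1=b; save(n,cv2.resize(c["color"][v0:v1,u0:u1],None,fx=f,fy=f,interpolation=cv2.INTER_CUBIC))
up("crop",6,275,405,130,220)
for n,b in dict(tin1=(305,345,100,145),tin2=(330,365,215,255),tin3=(215,250,115,155)).items(): roi(*b,25,120,n)
E
```

```text
table [ 626.7121532  -152.23325348   68.15957108]
crank hub+arm 326 [ 610.8 -262.8   43.6] rect [ 623.6 -265.9] [ 42.2 149.5] 78.3
knob 64 [ 698.6 -280.2   77.3] rect [ 650.4 -266.6] [ 26.8 141.2] 73.8
hub 258 [ 596.5 -259.7   44.2] rect [ 605.3 -262.1] [ 42.2 112.1] 78.3
clamp 3681 [526.4 147.3  32.3] rect [535.8 147.2] [370.8 231. ] 89.5
housing 410 [520.3  58.6  48.5] rect [522.5  66.8] [101.4  84.2] 85.9
spindle 153 [520.6  58.3  70.3] rect [517.2  60.6] [63.5 65.1] 73.6
shaft 36 [521.8  58.4  89.8] rect [522.3  58.8] [19.  21.7] 78.0
block 1309 [534.4 225.4  41.8] rect [535.3 223.3] [143.8 130.8] 85.8
tin1 566 [778.1 -66.3  65.5] rect [806.9 -73.6] [ 81.6 155.8] 68.8
tin2 470 [ 372.7 -126.4   60.7] rect [ 373.5 -126.7] [78.5 80.1] 44.0
tin3 521 [727.4 266.9  53.1] rect [729.2 268.5] [87.2 85.6] 44.1
```

View pics/crop.png

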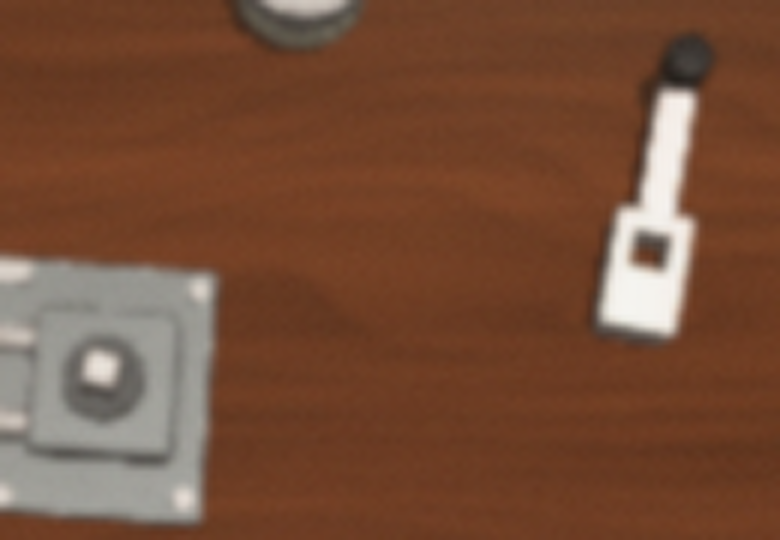

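The crop shows the crank bore at (650,250), its arm pointing up to the knob at (688,60), and the shaft top at (100,368), turned slightly clockwise. Next I compute rough targets and write a move helper.

```bash
cat >> h.py <<'E'
def ray(c,u,v,z):
    f=200/np.tan(np.radians(c["vertical_fov"])/2)
    M=R.from_rotvec(np.array(c["rvec"]).ravel()).as_matrix();t=np.array(c["tvec"]).ravel()
    o=-M.T@t; d=M.T@np.array([(u-c["cx"])/f,(v-c["cy"])/f,1]); return o+d*(z-o[2])/d[2]
def rot(s): q=s["ee_rot"]; return R.from_quat([q[1],q[2],q[3],q[0]])
def goal(p,ydir,s=None):
    """tool down, TCP at p (mm), closing line along world angle ydir (deg, mod 180): offset cm, rotvec deg"""
    s=s or sense(); T=rot(s); best=None
    for k in(0,180):
        a=np.radians(ydir+k); y=np.array([np.cos(a),np.sin(a),0]); z=np.array([0,0,-1.]); x=np.cross(y,z)
        rv=np.degrees((T.inv()*R.from_matrix(np.stack([x,y,z],1))).as_rotvec())
        if best is None or np.linalg.norm(rv)<np.linalg.norm(best): best=rv
    return (T.inv().apply(np.array(p)-s["eef_pos"])/10).round(2), best.round(2), s["joints"][5].round(2)
def wcloud(c,s):
    f=200/np.tan(np.radians(c["vertical_fov"])/2); d=c["depth"]; v,u=np.mgrid[0:d.shape[0],0:d.shape[1]]
    x,y=u-c["cx"],v-c["cy"]; r=np.hypot(x,y)+1e-9; k=np.tan(np.minimum(r/f,1.5))/r
    P=np.stack([x*k*d,y*k*d,d],-1); m=np.array(c["mount"])
    return rot(s).apply((P.reshape(-1,3)@m[:3,:3].T+m[:3,3])).reshape(P.shape)+s["eef_pos"]
E
python3 - <<'E'
from h import *
c=dict(np.load("top.npz"));P=cloud(c)
b=ray(c,383.3,171.7,44);k=ray(c,389.7,140,80);sh=ray(c,291.6,191.4,92)
print("bore",b,"knob",k,"shaft",sh, "arm ang",np.degrees(np.arctan2(*(k-b)[1::-1])))
a=np.degrees(np.arctan2(*(k-b)[1::-1]))
print(goal([b[0],b[1],260],a+90))
s=sense();print(rot(s).as_matrix().round(2))
E
```

```text
bore [ 597.05709531 -263.33387211   44.        ] knob [ 701.38161813 -283.86302272   80.        ] shaft [521.05318925  55.93127587  92.        ] arm ang -11.132516996229358
(array([-65.06, -57.54,   4.39]), array([-0.06, -0.02, -8.22]), np.float64(-0.22))
[[-0.94  0.33 -0.  ]
 [ 0.33  0.94 -0.  ]
 [ 0.   -0.   -1.  ]]
```

Request:
step_arm([
  {"offset":[-65.06,-57.54,3],"rot":[0,0,-8.2],"gripper":8.5},
  {"offset":[-65.06,-57.54,3],"rot":[0,0,-8.2],"gripper":8.5},
  {"offset":[-65.06,-57.54,3],"rot":[0,0,-8.2],"gripper":8.5},
  {"offset":[-65.06,-57.54,3],"rot":[0,0,-8.2],"gripper":8.5},
  {"offset":[-65.06,-57.54,3],"rot":[0,0,-8.2],"gripper":8.5},
  {"offset":[-65.06,-57.54,3],"rot":[0,0,-8.2],"gripper":8.5},
  {"offset":[-65.06,-57.54,3],"rot":[0,0,-8.2],"gripper":8.5},
  {"offset":[-65.06,-57.54,3],"rot":[0,0,-8.2],"gripper":8.5},
  {"offset":[-65.06,-57.54,3],"rot":[0,0,-8.2],"gripper":8.5},
  {"offset":[-65.06,-57.54,3],"rot":[0,0,-8.2],"gripper":8.5},
  {"offset":[-65.06,-57.54,3],"rot":[0,0,-8.2],"gripper":8.5},
  {"offset":[-65.06,-57.54,3],"rot":[0,0,-8.2],"gripper":8.5},
])

```text
time_s: 1.3
eef_pos: [465.3, -27.9, 283.1]
ee_rot: [-0.0, 0.097, 0.995, 0.0]
force: [0.5, 0.7, 1.0]
grip_width: 0.998
grip_force: 0.0
```

```bash
python3 - <<'E'
from h import *
print(sense()["eef_pos"]);print(goal([597,-263,260],78.9))
E
```

```text
[465.28470834 -27.90413808 283.08846337]
(array([-17.48, -20.51,   2.3 ]), array([ 0.01, -0.01, -0.08]), np.float64(-1.69))
```

Request:
step_arm([
  {"offset":[-17.5,-20.5,2.3],"rot":[0,0,0],"gripper":8.5},
  {"offset":[-17.5,-20.5,2.3],"rot":[0,0,0],"gripper":8.5},
  {"offset":[-17.5,-20.5,2.3],"rot":[0,0,0],"gripper":8.5},
  {"offset":[-17.5,-20.5,2.3],"rot":[0,0,0],"gripper":8.5},
  {"offset":[-17.5,-20.5,2.3],"rot":[0,0,0],"gripper":8.5},
  {"offset":[-17.5,-20.5,2.3],"rot":[0,0,0],"gripper":8.5},
  {"offset":[-17.5,-20.5,2.3],"rot":[0,0,0],"gripper":8.5},
  {"offset":[-17.5,-20.5,2.3],"rot":[0,0,0],"gripper":8.5},
  {"offset":[-17.5,-20.5,2.3],"rot":[0,0,0],"gripper":8.5},
])

```text
time_s: 2.2
eef_pos: [596.7, -259.7, 260.6]
ee_rot: [-0.0, 0.097, 0.995, 0.0]
force: [1.1, -0.2, -0.6]
grip_width: 0.994
grip_force: 0.0
```

```bash
python3 - <<'E'
from h import *
s=sense();c=capture("wrist");save("w1",c["color"]);np.savez("w1",s=s,**c)
print(s["eef_pos"],s["joints"].round(2),c["vertical_fov"],np.array(c["mount"]).round(2).tolist())
c=capture("top");save("t1",cv2.resize(c["color"][150:230,210:330],None,fx=6,fy=6,interpolation=cv2.INTER_CUBIC));np.savez("t1",**c)
E
```

```text
[ 596.65349107 -259.72907352  260.55361721] [-0.59  0.63  1.13  0.    1.38 -1.97] 65.70646984690485 [[-0.0, -0.95, -0.31, 79.6], [1.0, -0.0, -0.0, 1.11], [-0.0, -0.31, 0.95, -68.92], [0.0, 0.0, 0.0, 1.0]]
```

View pics/w1.png

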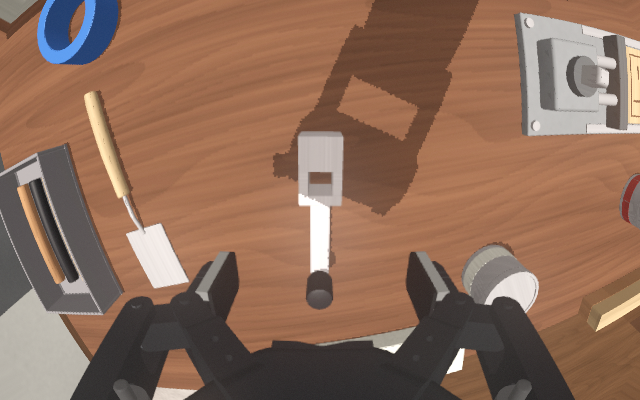

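The wrist view shows the hub top at (320,168) with the bore at (320,183) and the knob at (319,288), all well aligned with the gripper. The spindle is in view at (588,76).

```bash
python3 - <<'E'
from h import *
f=np.load("w1.npz",allow_pickle=True);c={k:f[k] for k in f.files if k!="s"};s=f["s"].item()
P=wcloud(c,s);col=c["color"].astype(int)
print("table z",np.median(P[200:260,250:290,2]), np.median(P[100:120,200:260,2]))
def rect(m,n):
    Q=P[m]; r=cv2.minAreaRect(Q[:,:2].astype(np.float32)); print(n,len(Q),"mean",Q.mean(0).round(1),"med z",np.median(Q[:,2]).round(1),"rect",np.round(r[0],1),np.round(r[1],1),round(r[2],1)); return Q,r
zz=P[...,2]
m=np.zeros(zz.shape,bool);m[125:212,290:350]=1
Q,r=rect(m&(zz>38)&(zz<50),"hub top")
# arm direction from arm and knob
m=np.zeros(zz.shape,bool);m[212:262,300:340]=1
A,_=rect(m&(zz>38)&(zz<50),"arm")
m=np.zeros(zz.shape,bool);m[262:312,295:345]=1
K,_=rect(m&(zz>70)&(zz<90),"knob")
# hub: bore from dark/low pixels inside
box=cv2.boxPoints(r);print(box.round(1).tolist())
m=np.zeros(zz.shape,bool);m[40:120,555:625]=1
rect(m&(zz>86)&(zz<100),"shaft top"); rect(m&(zz>56)&(zz<66),"shoulder");rect(m&(zz>42)&(zz<53),"housing")
E
```

```text
table z -0.9598952929402458 -1.088402562177265
hub top 2666 mean [ 585.2 -258.4   42.8] med z 42.9 rect [ 590.2 -259.5] [42.1 75.3] 78.6
arm 990 mean [ 654.7 -272.7   41. ] med z 40.9 rect [ 655.6 -272.7] [20.3 57. ] 78.3
knob 553 mean [ 703.1 -282.6   77.8] med z 78.6 rect [ 705.3 -283. ] [26.6 26.6] 7.7
[[549.0999755859375, -272.70001220703125], [622.9000244140625, -287.6000061035156], [631.2999877929688, -246.39999389648438], [557.4000244140625, -231.39999389648438]]
shaft top 205 mean [524.3  54.5  89.3] med z 89.8 rect [523.7  56.1] [20.4 20.4] 73.7
shoulder 618 mean [524.2  48.6  60.7] med z 60.8 rect [524.3  54.6] [45.1 47.5] 88.2
housing 2469 mean [525.   68.6  46.3] med z 46.6 rect [517.9  93.8] [152.3 110.8] 81.9
```

```bash
python3 - <<'E'
from h import *
print(goal([598,-261.2,81],78.5))
E
```

```text
(array([-0.14, -0.11, 17.98]), array([-0.01,  0.02,  0.41]), np.float64(-1.97))
```

Request:
step_arm([
  {"offset":[-0.14,-0.11,4],"rot":[0,0,0.4],"gripper":8.5},
  {"offset":[-0.14,-0.11,8],"rot":[0,0,0.4],"gripper":7.5},
  {"offset":[-0.14,-0.11,12],"rot":[0,0,0.4],"gripper":7},
  {"offset":[-0.14,-0.11,15],"rot":[0,0,0.4],"gripper":7},
  {"offset":[-0.14,-0.11,17],"rot":[0,0,0.4],"gripper":7},
  {"offset":[-0.14,-0.11,18],"rot":[0,0,0.4],"gripper":7},
  {"offset":[-0.14,-0.11,18],"rot":[0,0,0.4],"gripper":7},
  {"offset":[-0.14,-0.11,18],"rot":[0,0,0.4],"gripper":7},
])

```text
time_s: 3.1
eef_pos: [598.5, -262.2, 81.7]
ee_rot: [0.001, 0.101, 0.995, -0.0]
force: [0.7, -0.0, 0.3]
grip_width: 0.816
grip_force: 0.0
```

Request:
step_arm([
  {"offset":[0,0,0],"rot":[0,0,0],"gripper":3},
  {"offset":[0,0,0],"rot":[0,0,0],"gripper":3},
  {"offset":[0,0,0],"rot":[0,0,0],"gripper":3},
  {"offset":[0,0,0],"rot":[0,0,0],"gripper":3},
  {"offset":[0,0,0],"rot":[0,0,0],"gripper":3},
  {"offset":[0,0,0],"rot":[0,0,0],"gripper":3},
  {"offset":[0,0,0],"rot":[0,0,0],"gripper":3},
  {"offset":[0,0,0],"rot":[0,0,0],"gripper":3},
], squeeze=60)

```text
time_s: 3.9
eef_pos: [598.4, -262.3, 81.6]
ee_rot: [0.001, 0.101, 0.995, -0.0]
force: [-1.5, 1.7, 6.3]
grip_width: 0.485
grip_force: 62.3
```

Request:
step_arm([
  {"offset":[0,0,-1],"rot":[0,0,0],"gripper":3},
  {"offset":[0,0,-5],"rot":[0,0,0],"gripper":3},
  {"offset":[0,0,-10],"rot":[0,0,0],"gripper":3},
  {"offset":[0,0,-14],"rot":[0,0,0],"gripper":3},
  {"offset":[0,0,-16],"rot":[0,0,0],"gripper":3},
  {"offset":[0,0,-16],"rot":[0,0,0],"gripper":3},
])

```text
time_s: 4.5
eef_pos: [598.5, -262.4, 243.7]
ee_rot: [0.002, 0.101, 0.995, -0.001]
force: [-0.4, 0.4, -4.1]
grip_width: 0.485
grip_force: 62.6
```

```bash
python3 - <<'E'
from h import *
s=sense();print(s["eef_pos"],s["force"],s["grip_width"]);print(goal([524,-50,241],73.7))
E
```

```text
[ 598.4544906  -262.40570984  243.70988706] [-0.36744343  0.41500068 -4.06817604] 0.48532106859815716
(array([11.55, 19.32,  0.17]), array([-0.11,  0.3 ,  4.75]), np.float64(-1.96))
```

Request:
step_arm([
  {"offset":[2,3.4,0],"rot":[0,0,1],"gripper":3},
  {"offset":[4.5,7.5,0],"rot":[0,0,2],"gripper":3},
  {"offset":[7,11.7,0],"rot":[0,0,3],"gripper":3},
  {"offset":[9.5,15.9,0],"rot":[0,0,4],"gripper":3},
  {"offset":[11,18.4,0],"rot":[0,0,4.7],"gripper":3},
  {"offset":[11.5,19.3,0],"rot":[0,0,4.7],"gripper":3},
  {"offset":[11.5,19.3,0],"rot":[0,0,4.7],"gripper":3},
  {"offset":[11.5,19.3,0],"rot":[0,0,4.7],"gripper":3},
])

```text
time_s: 5.3
eef_pos: [524.1, -50.8, 239.6]
ee_rot: [-0.0, 0.142, 0.99, -0.0]
force: [0.5, -0.6, -3.3]
grip_width: 0.485
grip_force: 62.6
```

```bash
python3 - <<'E'
from h import *
s=sense();c=capture("wrist");save("w2",c["color"]);np.savez("w2",s=s,**c);print(s["eef_pos"])
P=wcloud(c,s);zz=P[...,2]
def rect(m,n):
    Q=P[m]; r=cv2.minAreaRect(Q[:,:2].astype(np.float32)); print(n,len(Q),"mean",Q.mean(0).round(1),"med z",np.median(Q[:,2]).round(1),"rect",np.round(r[0],1),np.round(r[1],1),round(r[2],1)); return Q
near=np.hypot(P[...,0]-523,P[...,1]-56)<40
Q=rect(near&(zz>88)&(zz<96),"shaft top");rect(near&(zz>58)&(zz<64),"shoulder")
v,u=np.where(near&(zz>88));print(u.mean(),v.mean())
E
```

```text
[524.14385167 -50.84343333 239.60307862]
shaft top 405 mean [522.9  56.5  90.4] med z 90.6 rect [523.4  56.9] [18.6 17.6] 75.7
shoulder 1235 mean [519.   52.4  60.9] med z 61.0 rect [523.1  56.8] [46.3 47.6] 48.9
459.02582159624416 177.15727699530515
```

View pics/w2.png

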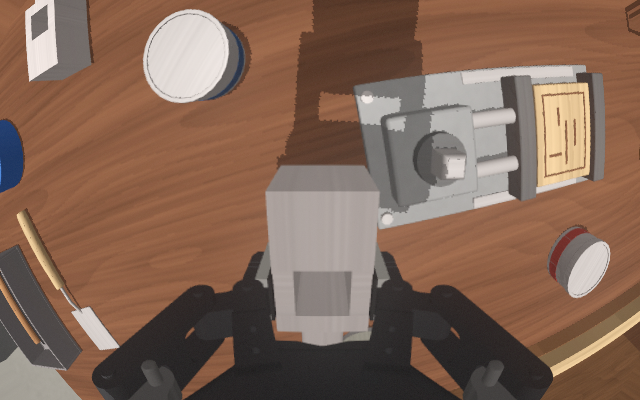

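The hub is held with its bore visible at (323,293). The shaft is at (455,167) and the shoulder at (441,158). Next I measure the bore in the hand and the shaft's face angle.

```bash
python3 - <<'E'
from h import *
f=np.load("w2.npz",allow_pickle=True);c={k:f[k] for k in f.files if k!="s"};s=f["s"].item()
P=wcloud(c,s);zz=P[...,2]
T=rot(s).as_matrix();print("tool y ang",np.degrees(np.arctan2(T[1,1],T[0,1])))
m=np.zeros(zz.shape,bool);m[160:330,260:385]=1
L=(P-s["eef_pos"])@T   # tool coords
m2=m&(L[...,2]>30)&(L[...,2]<42)&(np.abs(L[...,1])<25)
Q=L[m2];r=cv2.minAreaRect(Q[:,:2].astype(np.float32));print("hub top tool",len(Q),np.median(Q[:,2]),r,"xmax",np.percentile(Q[:,0],[99.5]),Q[:,1].min(),Q[:,1].max())
back=m&(L[...,2]>42)&(L[...,2]<78)&(np.abs(L[...,1])<18)&(L[...,0]>40)&(L[...,0]<52)
B=L[back];print("back face",len(B),np.polyfit(B[:,1],B[:,0],1),B[:,2].min(),B[:,2].max(), "tilt",np.polyfit(B[:,2],B[:,0],1))
# bore: floor-through pixels in hub
b=m&(L[...,2]>44)&(np.abs(L[...,1])<16)&(L[...,0]<30)
v,u=np.where(b);print("bore px",len(v),u.min(),u.max(),v.min(),v.max())
# shaft sides
near=np.hypot(P[...,0]-523.2,P[...,1]-56.8)<18
sd=near&(zz>65)&(zz<85);S=P[sd]
print("side pts",len(S))
for a in (None,):
    ctr=S[:,:2]-[523.2,56.8]; ang=np.degrees(np.arctan2(ctr[:,1],ctr[:,0])); print(np.histogram(ang,12,(-180,180)))
    for lo,hi in((-140,-110),(-95,-65),(-60,-20),(150,180)):
        k=(ang>lo)&(ang<hi)
        if k.sum()>15: q=ctr[k];d=np.linalg.svd(q-q.mean(0))[2][0];print(lo,hi,k.sum(),np.degrees(np.arctan2(d[1],d[0]))%90,q.mean(0),abs(q.mean(0)@np.array([-d[1],d[0]])))
E
```

```text
tool y ang 73.72880376331753
hub top tool 13186 38.60871420146511 ((12.755369186401367, 0.07910346984863281), (68.2974853515625, 49.78202438354492), 0.00785859115421772) xmax [46.52825835] -24.81222927367809 24.96988892192238
back face 1812 [-1.42710038e-03  4.63186707e+01] 42.013415470513756 77.96848849374699 tilt [1.42412998e-03 4.62364306e+01]
bore px 2163 295 350 160 310
side pts 342
(array([42, 81, 59, 68, 17,  3,  1,  0,  0,  5, 37, 29]), array([-180., -150., -120.,  -90.,  -60.,  -30.,    0.,   30.,   60.,
         90.,  120.,  150.,  180.]))
-140 -110 64 77.27409991419447 [-6.07196777 -8.16037336] 9.297490878096276
-95 -65 68 75.63002202953791 [  1.99213146 -10.24244525] 9.42758148671523
-60 -20 18 70.78087293547166 [  7.49737037 -11.21308544] 10.770660571804328
150 180 29 75.54690785061925 [-9.72722116  2.62478399] 10.074489745815816
```

```bash
python3 - <<'E'
from h import *
print(goal([523.6,56.9,185],75.2))
E
```

```text
(array([ 3.09, 10.35,  5.47]), array([-0.02, -0.04, -1.51]), np.float64(-1.61))
```

Request:
step_arm([
  {"offset":[0.8,2.6,0],"rot":[0,0,-0.5],"gripper":3},
  {"offset":[1.8,6,1],"rot":[0,0,-1.5],"gripper":3},
  {"offset":[2.7,9,2],"rot":[0,0,-1.5],"gripper":3},
  {"offset":[3.1,10.35,3.5],"rot":[0,0,-1.5],"gripper":3},
  {"offset":[3.1,10.35,5],"rot":[0,0,-1.5],"gripper":3},
  {"offset":[3.1,10.35,5.5],"rot":[0,0,-1.5],"gripper":3},
  {"offset":[3.1,10.35,5.5],"rot":[0,0,-1.5],"gripper":3},
  {"offset":[3.1,10.35,5.5],"rot":[0,0,-1.5],"gripper":3},
])

```text
time_s: 6.15
eef_pos: [523.7, 57.2, 185.8]
ee_rot: [0.0, 0.129, 0.992, -0.0]
force: [0.0, 0.0, -3.0]
grip_width: 0.484
grip_force: 62.5
```

```bash
python3 - <<'E'
from h import *
s=sense();print(s["eef_pos"],s["force"]);print(goal([523.6,56.9,144],75.2))
c=capture("wrist");save("w3",cv2.resize(c["color"][130:350,240:400],None,fx=2.7,fy=2.7))
E
```

```text
[523.68908055  57.23578114 185.78813866] [ 0.02972713  0.02819588 -3.03942791]
(array([ 0.  , -0.04,  4.18]), array([ 0.  ,  0.05, -0.02]), np.float64(-1.43))
```

View pics/w3.png

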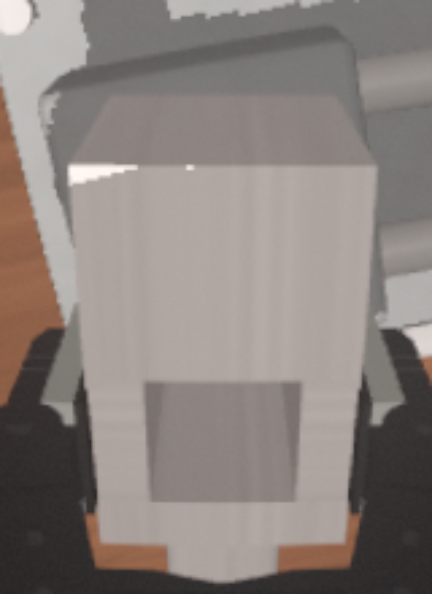

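The bore at (223,440) in the crop hides the shaft, so I'll lower by feel.

Request:
step_arm([
  {"offset":[0,0,0.5],"rot":[0,0,0],"gripper":3},
  {"offset":[0,0,1],"rot":[0,0,0],"gripper":3},
  {"offset":[0,0,1.4],"rot":[0,0,0],"gripper":3},
  {"offset":[0,0,1.6],"rot":[0,0,0],"gripper":3},
  {"offset":[0,0,1.7],"rot":[0,0,0],"gripper":3},
  {"offset":[0,0,1.7],"rot":[0,0,0],"gripper":3},
])

```text
time_s: 6.8
eef_pos: [523.2, 58.1, 168.2]
ee_rot: [-0.0, 0.128, 0.992, -0.0]
force: [-0.4, 0.6, -5.2]
grip_width: 0.488
grip_force: 62.5
```

Request:
step_arm([
  {"offset":[0,0,0.2],"rot":[0,0,0],"gripper":3},
  {"offset":[0,0,0.4],"rot":[0,0,0],"gripper":3},
  {"offset":[0,0,0.6],"rot":[0,0,0],"gripper":3},
  {"offset":[0,0,0.8],"rot":[0,0,0],"gripper":3},
  {"offset":[0,0,0.8],"rot":[0,0,0],"gripper":3},
])

```text
time_s: 7.3
eef_pos: [523.1, 58.1, 160.0]
ee_rot: [-0.0, 0.128, 0.992, -0.0]
force: [-0.1, -0.7, -3.6]
grip_width: 0.484
grip_force: 62.5
```

Going in freely. 16 mm to go.

Request:
step_arm([
  {"offset":[0,0,0.4],"rot":[0,0,0],"gripper":3},
  {"offset":[0,0,0.8],"rot":[0,0,0],"gripper":3},
  {"offset":[0,0,1.1],"rot":[0,0,0],"gripper":3},
  {"offset":[0,0,1.3],"rot":[0,0,0],"gripper":3},
  {"offset":[0,0,1.45],"rot":[0,0,0],"gripper":3},
  {"offset":[0,0,1.5],"rot":[0,0,0],"gripper":3},
  {"offset":[0,0,1.5],"rot":[0,0,0],"gripper":3},
])

```text
time_s: 8.0
eef_pos: [523.2, 58.0, 145.3]
ee_rot: [0.0, 0.128, 0.992, -0.0]
force: [0.3, -0.9, -4.4]
grip_width: 0.483
grip_force: 62.5
```

Request:
step_arm([
  {"offset":[0,0,0.1],"rot":[0,0,0],"gripper":3},
  {"offset":[0,0,0.2],"rot":[0,0,0],"gripper":3},
  {"offset":[0,0,0.25],"rot":[0,0,0],"gripper":3},
  {"offset":[0,0,0.25],"rot":[0,0,0],"gripper":3},
])

```text
time_s: 8.4
eef_pos: [523.3, 58.1, 143.6]
ee_rot: [0.0, 0.128, 0.992, -0.0]
force: [-3.2, 0.1, 5.1]
grip_width: 0.484
grip_force: 63.9
```

Contact with the shoulder. Release.

Request:
step_arm([
  {"offset":[0,0,0],"rot":[0,0,0],"gripper":6},
  {"offset":[0,0,0],"rot":[0,0,0],"gripper":6},
  {"offset":[0,0,0],"rot":[0,0,0],"gripper":6},
  {"offset":[0,0,0],"rot":[0,0,0],"gripper":6},
  {"offset":[0,0,0],"rot":[0,0,0],"gripper":6},
  {"offset":[0,0,0],"rot":[0,0,0],"gripper":6},
  {"offset":[0,0,0],"rot":[0,0,0],"gripper":6},
])

```text
time_s: 9.1
eef_pos: [523.2, 58.0, 142.8]
ee_rot: [0.0, 0.128, 0.992, 0.0]
force: [0.3, -0.5, -0.5]
grip_width: 0.703
grip_force: 0.0
```

Request:
step_arm([
  {"offset":[0,0,-2],"rot":[0,0,0],"gripper":6},
  {"offset":[0,0,-5],"rot":[0,0,0],"gripper":6},
  {"offset":[0,0,-9],"rot":[0,0,0],"gripper":6},
  {"offset":[0,0,-13],"rot":[0,0,0],"gripper":6},
  {"offset":[0,0,-15],"rot":[0,0,0],"gripper":3},
  {"offset":[0,0,-15],"rot":[0,0,0],"gripper":0},
  {"offset":[0,0,-15],"rot":[0,0,0],"gripper":0},
])

```text
time_s: 9.8
eef_pos: [523.0, 58.1, 292.2]
ee_rot: [-0.0, 0.128, 0.992, -0.0]
force: [-0.3, 0.5, -0.1]
grip_width: 0.196
grip_force: 0.0
```

```bash
python3 - <<'E'
from h import *
s=sense();c=capture("wrist");save("w4",c["color"]);np.savez("w4",s=s,**c);print(s["eef_pos"],s["force"])
P=wcloud(c,s);zz=P[...,2]
def rect(m,n):
    Q=P[m]; r=cv2.minAreaRect(Q[:,:2].astype(np.float32)); print(n,len(Q),"mean",Q.mean(0).round(1),"med z",np.median(Q[:,2]).round(1),"rect",np.round(r[0],1),np.round(r[1],1),round(r[2],1)); return Q
near=np.hypot(P[...,0]-523,P[...,1]-56)<60
rect(near&(zz>100)&(zz<112),"hub top")
kn=np.hypot(P[...,0]-630,P[...,1]-30)<40
rect(kn&(zz>130)&(zz<150),"knob top")
E
```

```text
[522.98566555  58.0592243  292.21000574] [-0.31777149  0.46787126 -0.05075749]
hub top 3933 mean [519.   60.4 104.5] med z 104.7 rect [530.   57.4] [ 42.3 106.6] 75.3
knob top 688 mean [625.8  32.1 139.1] med z 140.4 rect [628.4  31.2] [27.  27.4] 47.2
```

View pics/w4.png

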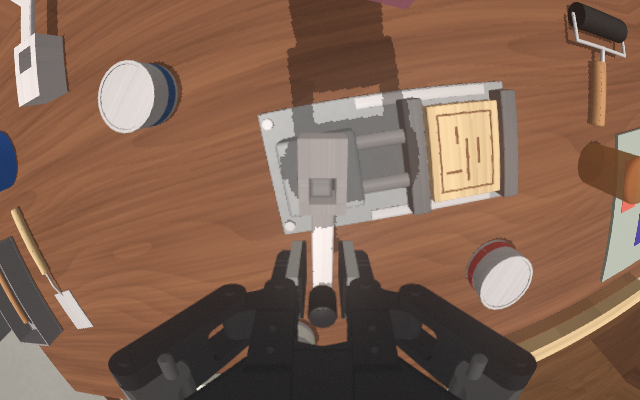

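The crank is seated: hub top at about 105 mm and arm at −14.7°, with the knob at (322,303) in the picture. Next, place the closed fingers beside the knob on its counter-clockwise side.

```bash
cat >> h.py <<'E'
AX=np.array([522.5,58.5])
def arc(phi,d,z,rad=110):
    a=np.radians(phi);e=np.array([np.cos(a),np.sin(a)]);n=np.array([-e[1],e[0]])
    return goal([*(AX+rad*e+d*n),z],phi+90)
E
python3 - <<'E'
from h import *
print(arc(-14.7,45,292),arc(-14.7,45,184))
E
```

```text
(array([-10.95,   4.54,  -0.06]), array([-0.02, -0.11, -0.06]), np.float64(-1.43)) (array([-10.97,   4.55,  10.74]), array([-0.02, -0.11, -0.06]), np.float64(-1.43))
```

Request:
step_arm([
  {"offset":[-3,1.2,0],"rot":[0,0,0],"gripper":0},
  {"offset":[-7,3,0],"rot":[0,0,0],"gripper":0},
  {"offset":[-10,4.2,0],"rot":[0,0,0],"gripper":0},
  {"offset":[-11,4.6,0],"rot":[0,0,0],"gripper":0},
  {"offset":[-11,4.6,0],"rot":[0,0,0],"gripper":0},
  {"offset":[-11,4.6,4],"rot":[0,0,0],"gripper":0},
  {"offset":[-11,4.6,8],"rot":[0,0,0],"gripper":0},
  {"offset":[-11,4.6,10],"rot":[0,0,0],"gripper":0},
  {"offset":[-11,4.6,10.8],"rot":[0,0,0],"gripper":0},
  {"offset":[-11,4.6,10.8],"rot":[0,0,0],"gripper":0},
])

```text
time_s: 10.85
eef_pos: [640.6, 74.5, 184.1]
ee_rot: [-0.001, 0.128, 0.992, -0.0]
force: [-0.0, 0.4, 0.8]
grip_width: -0.0
grip_force: 0.0
```

```bash
python3 - <<'E'
from h import *
s=sense();print(s["eef_pos"],s["force"],s["grip_width"])
for k in range(1,13):
    o,r,j=arc(-14.7-4*k,32 if k>2 else 45-6.5*k,184);print(k,o,r)
E
```

```text
[640.61317799  74.46249584 184.05534278] [-0.02015254  0.41432472  0.82643996] -0.0003851441475193319
1 [-0.22 -1.47  0.01] [-0.02 -0.11  3.94]
2 [-0.32 -2.9   0.01] [-0.03 -0.11  7.94]
3 [-0.41 -3.7   0.01] [-0.03 -0.11 11.94]
4 [-0.44 -4.5   0.01] [-0.04 -0.11 15.94]
5 [-0.42 -5.3   0.01] [-0.04 -0.11 19.94]
6 [-0.34 -6.09  0.01] [-0.04 -0.11 23.94]
7 [-0.2  -6.88  0.01] [-0.05 -0.1  27.94]
8 [-0.01 -7.66  0.01] [-0.05 -0.1  31.94]
9 [ 0.23 -8.42  0.01] [-0.06 -0.1  35.94]
10 [ 0.53 -9.16  0.01] [-0.06 -0.1  39.94]
11 [ 0.87 -9.88  0.01] [-0.06 -0.1  43.94]
12 [ 1.270e+00 -1.058e+01  1.000e-02] [-0.07 -0.1  47.94]
```

Request:
step_arm([
  {"offset":[-0.22,-1.47,0],"rot":[0,0,4],"gripper":0},
  {"offset":[-0.32,-2.9,0],"rot":[0,0,8],"gripper":0},
  {"offset":[-0.41,-3.7,0],"rot":[0,0,12],"gripper":0},
  {"offset":[-0.44,-4.5,0],"rot":[0,0,16],"gripper":0},
  {"offset":[-0.42,-5.3,0],"rot":[0,0,20],"gripper":0},
  {"offset":[-0.34,-6.09,0],"rot":[0,0,24],"gripper":0},
  {"offset":[-0.2,-6.88,0],"rot":[0,0,28],"gripper":0},
  {"offset":[0,-7.66,0],"rot":[0,0,32],"gripper":0},
  {"offset":[0.23,-8.42,0],"rot":[0,0,36],"gripper":0},
  {"offset":[0.53,-9.16,0],"rot":[0,0,40],"gripper":0},
  {"offset":[0.87,-9.88,0],"rot":[0,0,44],"gripper":0},
  {"offset":[1.27,-10.58,0],"rot":[0,0,48],"gripper":0},
])

```text
time_s: 12.05
eef_pos: [602.9, -25.1, 187.1]
ee_rot: [0.003, 0.522, 0.853, 0.001]
force: [4.1, 0.6, 0.7]
grip_width: 0.0
grip_force: 1.8
```

```bash
python3 - <<'E'
from h import *
s=sense();print(s["eef_pos"],s["force"],s["joints"][5]);c=capture("wrist");np.savez("w5",s=s,**c);save("w5",c["color"])
P=wcloud(c,s);zz=P[...,2]
near=np.hypot(P[...,0]-AX[0],P[...,1]-AX[1])<60
m=near&(zz>100)&(zz<110);Q=P[m];r=cv2.minAreaRect(Q[:,:2].astype(np.float32));print(len(Q),r)
for k in range(1,6):
    o,rr,j=arc(-62.7-3*k,32,184);print(k,o,rr)
E
```

```text
[602.88263636 -25.07170416 187.10067309] [4.05072793 0.59669096 0.6896596 ] -0.7082174189645057
7956 ((531.816650390625, 43.35939025878906), (42.840675354003906, 84.36572265625), 30.559158325195312)
1 [-0.01 -0.6   0.3 ] [0.21 0.18 2.56]
2 [-0.14 -1.19  0.3 ] [0.21 0.17 5.56]
3 [-0.24 -1.78  0.29] [0.22 0.17 8.56]
4 [-0.3  -2.38  0.29] [ 0.22  0.16 11.56]
5 [-0.33 -2.98  0.29] [ 0.22  0.16 14.56]
```

View pics/w5.png

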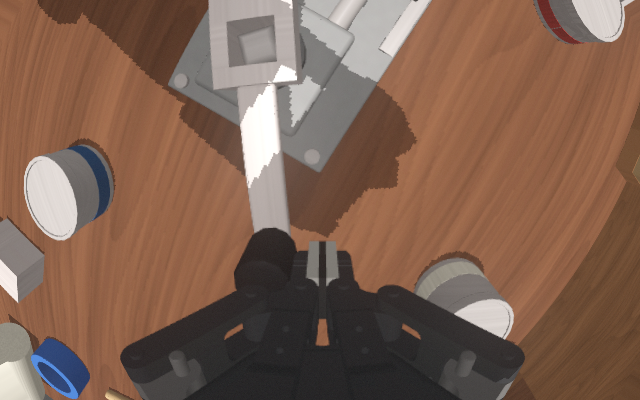

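The fingers push the knob at (265,260). The arm is now at −59°, with a pushing force of about 4 N. I'll keep going until the force rises.

Request:
step_arm([
  {"offset":[0,-0.6,0.2],"rot":[0,0,2.5],"gripper":0},
  {"offset":[-0.14,-1.19,0.3],"rot":[0,0,5.5],"gripper":0},
  {"offset":[-0.24,-1.78,0.3],"rot":[0,0,8.5],"gripper":0},
  {"offset":[-0.27,-2.1,0.3],"rot":[0,0,10],"gripper":0},
])

```text
time_s: 12.5
eef_pos: [585.2, -36.7, 183.6]
ee_rot: [0.002, 0.593, 0.805, 0.001]
force: [3.0, 0.7, 2.2]
grip_width: -0.003
grip_force: 1.5
```

```bash
cat > m.py <<'E'
from h import *
import sys
s=sense();print(s["eef_pos"],s["force"],s["joints"][5]);c=capture("wrist")
P=wcloud(c,s);zz=P[...,2]
near=np.hypot(P[...,0]-AX[0],P[...,1]-AX[1])<50
m=near&(zz>100)&(zz<110);Q=P[m];r=cv2.minAreaRect(Q[:,:2].astype(np.float32));print(len(Q),r)
e=float(sys.argv[1])
for k in range(1,6):
    o,rr,j=arc(e-2*k,32,184);print(k,o,rr)
E
python3 m.py -72
```

```text
[585.16151382 -36.74058559 183.59352182] [2.9930301  0.72541281 2.23784883] -0.5630821554079808
7648 ((527.3281860351562, 46.75358581542969), (42.89341354370117, 74.39765930175781), 19.302833557128906)
1 [-0.11 -0.17 -0.07] [0.15 0.09 1.16]
2 [-0.21 -0.56 -0.07] [0.15 0.08 3.16]
3 [-0.29 -0.95 -0.07] [0.15 0.08 5.16]
4 [-0.36 -1.34 -0.07] [0.15 0.08 7.16]
5 [-0.42 -1.74 -0.07] [0.16 0.07 9.16]
```

Request:
step_arm([
  {"offset":[-0.15,-0.37,0],"rot":[0,0,2],"gripper":0},
  {"offset":[-0.25,-0.75,0],"rot":[0,0,4],"gripper":0},
  {"offset":[-0.25,-0.75,0],"rot":[0,0,4],"gripper":0},
])

```text
time_s: 12.85
eef_pos: [577.9, -41.3, 181.9]
ee_rot: [-0.0, 0.621, 0.784, -0.0]
force: [1.1, 0.4, 1.7]
grip_width: 0.003
grip_force: 1.0
```

```bash
python3 m.py -76
```

```text
[577.94835588 -41.34474712 181.94364825] [1.07391656 0.40786052 1.70475804] -0.5034285274257722
7669 ((526.622314453125, 45.87245559692383), (42.81345748901367, 73.39767456054688), 14.617671966552734)
1 [-0.08 -0.16 -0.22] [-0.02 -0.    1.24]
2 [-0.18 -0.55 -0.22] [-0.02 -0.    3.24]
3 [-0.26 -0.94 -0.22] [-0.02 -0.    5.24]
4 [-0.33 -1.33 -0.22] [-0.02 -0.    7.24]
5 [-0.39 -1.73 -0.22] [-0.02 -0.    9.24]
```

Request:
step_arm([
  {"offset":[-0.1,-0.25,-0.2],"rot":[0,0,1.5],"gripper":0},
  {"offset":[-0.18,-0.55,-0.2],"rot":[0,0,3],"gripper":0},
  {"offset":[-0.18,-0.55,-0.2],"rot":[0,0,3],"gripper":0},
])

```text
time_s: 13.2
eef_pos: [572.8, -44.3, 183.5]
ee_rot: [-0.0, 0.642, 0.767, -0.0]
force: [2.6, 0.5, -1.0]
grip_width: -0.002
grip_force: 0.9
```

```bash
python3 m.py -80
```

```text
[572.83836071 -44.2953387  183.53493164] [ 2.55647434  0.51554204 -0.98629717] -0.4584758539939952
7565 ((525.926513671875, 45.844024658203125), (42.74977111816406, 73.7158432006836), 12.049308776855469)
1 [-0.11 -0.37 -0.04] [-0.05 -0.02  2.23]
2 [-0.2  -0.76 -0.04] [-0.05 -0.01  4.23]
3 [-0.27 -1.15 -0.04] [-0.05 -0.01  6.23]
4 [-0.34 -1.55 -0.04] [-0.05 -0.01  8.23]
5 [-0.38 -1.94 -0.04] [-5.000e-02 -1.000e-02  1.023e+01]
```

Request:
step_arm([
  {"offset":[-0.1,-0.3,0],"rot":[0,0,1.5],"gripper":0},
  {"offset":[-0.15,-0.55,0],"rot":[0,0,3],"gripper":0},
  {"offset":[-0.15,-0.55,0],"rot":[0,0,3],"gripper":0},
])

```text
time_s: 13.55
eef_pos: [567.8, -46.8, 183.7]
ee_rot: [-0.0, 0.662, 0.75, -0.0]
force: [2.0, 0.9, -1.1]
grip_width: -0.006
grip_force: 0.9
```

```bash
python3 m.py -83
```

```text
[567.81790751 -46.77560756 183.73834592] [ 1.99201123  0.93546544 -1.11437887] -0.41278573675821345
7548 ((525.4335327148438, 45.87128448486328), (42.535919189453125, 74.1202163696289), 9.17708683013916)
1 [-0.1  -0.41 -0.02] [-0.02  0.    2.23]
2 [-0.19 -0.8  -0.02] [-0.02  0.    4.23]
3 [-0.27 -1.19 -0.02] [-0.02  0.    6.23]
4 [-0.33 -1.59 -0.02] [-0.02  0.01  8.23]
5 [-0.38 -1.99 -0.02] [-2.000e-02  1.000e-02  1.023e+01]
```

Request:
step_arm([
  {"offset":[-0.1,-0.4,0],"rot":[0,0,2],"gripper":0},
  {"offset":[-0.15,-0.7,0],"rot":[0,0,3.5],"gripper":0},
  {"offset":[-0.15,-0.7,0],"rot":[0,0,3.5],"gripper":0},
])

```text
time_s: 13.9
eef_pos: [561.2, -49.2, 183.9]
ee_rot: [0.0, 0.684, 0.73, -0.0]
force: [2.0, -0.2, -2.4]
grip_width: -0.001
grip_force: 1.0
```

```bash
python3 m.py -86
```

```text
[561.19660457 -49.24083808 183.91366239] [ 1.96016645 -0.19700231 -2.39915603] -0.36009614995821093
7570 ((524.5153198242188, 45.710880279541016), (42.864383697509766, 74.02433776855469), 5.518524646759033)
1 [-0.09 -0.3  -0.01] [-0.    0.02  1.76]
2 [-0.19 -0.69 -0.01] [-0.    0.02  3.76]
3 [-0.26 -1.08 -0.01] [-0.    0.02  5.76]
4 [-0.33 -1.48 -0.01] [-0.    0.02  7.76]
5 [-0.38 -1.88 -0.01] [-0.    0.02  9.76]
```

Request:
step_arm([
  {"offset":[-0.1,-0.35,0],"rot":[0,0,2],"gripper":0},
  {"offset":[-0.19,-0.7,0],"rot":[0,0,3.8],"gripper":0},
  {"offset":[-0.19,-0.7,0],"rot":[0,0,3.8],"gripper":0},
])

```text
time_s: 14.25
eef_pos: [554.5, -51.5, 184.0]
ee_rot: [0.0, 0.708, 0.707, 0.0]
force: [4.5, 0.6, -1.4]
grip_width: -0.002
grip_force: 1.9
```

```bash
python3 m.py -90
```

```text
[554.53447509 -51.48610694 184.00025887] [ 4.54850348  0.60112731 -1.42365601] -0.3015740783858812
7584 ((523.7764892578125, 45.85943603515625), (42.790096282958984, 74.53768920898438), 2.256047248840332)
1 [-0.11 -0.4  -0.  ] [0.03 0.01 1.97]
2 [-0.2  -0.78 -0.  ] [0.03 0.01 3.97]
3 [-0.28 -1.18 -0.  ] [0.03 0.01 5.97]
4 [-0.34 -1.57 -0.  ] [0.03 0.   7.97]
5 [-0.4  -1.97 -0.  ] [0.03 0.   9.97]
```

Force is rising, so contact is starting. Continuing in small steps.

Request:
step_arm([
  {"offset":[-0.06,-0.2,0],"rot":[0,0,1],"gripper":0},
  {"offset":[-0.11,-0.4,0],"rot":[0,0,2],"gripper":0},
  {"offset":[-0.11,-0.4,0],"rot":[0,0,2],"gripper":0},
])

```text
time_s: 14.6
eef_pos: [551.1, -52.4, 184.2]
ee_rot: [0.001, 0.72, 0.694, 0.001]
force: [6.8, 1.2, -1.6]
grip_width: -0.002
grip_force: 3.7
```

```bash
python3 m.py -92
```

```text
[551.12385354 -52.41179961 184.1687766 ] [ 6.77584878  1.1650093  -1.59197007] -0.27101784999968687
7631 ((523.182861328125, 46.38042068481445), (43.048606872558594, 75.65128326416016), 0.8730356097221375)
1 [-0.12 -0.44  0.01] [ 0.14 -0.    1.96]
2 [-0.21 -0.83  0.01] [ 0.14 -0.01  3.96]
3 [-0.29 -1.22  0.01] [ 0.14 -0.01  5.96]
4 [-0.36 -1.61  0.01] [ 0.14 -0.01  7.96]
5 [-0.41 -2.01  0.01] [ 0.14 -0.01  9.96]
```

Request:
step_arm([
  {"offset":[-0.06,-0.2,0],"rot":[0,0,1],"gripper":0},
  {"offset":[-0.12,-0.44,0],"rot":[0,0,2],"gripper":0},
  {"offset":[-0.15,-0.6,0],"rot":[0,0,2.5],"gripper":0},
  {"offset":[-0.15,-0.6,0],"rot":[0,0,2.5],"gripper":0},
  {"offset":[-0.15,-0.6,0],"rot":[0,0,2.5],"gripper":0},
])

```text
time_s: 15.15
eef_pos: [545.9, -53.5, 184.5]
ee_rot: [0.002, 0.735, 0.678, 0.002]
force: [12.9, 2.1, -2.7]
grip_width: -0.002
grip_force: 6.2
```

```bash
python3 m.py -95
```

```text
[545.93694462 -53.52734305 184.45610081] [12.87089708  2.08916877 -2.72466427] -0.23347263525912332
7654 ((522.470703125, 46.22504425048828), (75.32520294189453, 42.87800216674805), 88.40241241455078)
1 [-0.15 -0.5   0.04] [ 0.3  -0.03  2.45]
2 [-0.23 -0.89  0.04] [ 0.3  -0.04  4.45]
3 [-0.31 -1.28  0.04] [ 0.3  -0.04  6.45]
4 [-0.37 -1.68  0.04] [ 0.3  -0.05  8.45]
5 [-0.42 -2.07  0.03] [ 0.3  -0.05 10.45]
```

The push is 12.9 N, so the block is firmly gripped. Back off and check.

Request:
step_arm([
  {"offset":[0,0.3,0],"rot":[0,0,0],"gripper":0},
  {"offset":[0,0.9,0],"rot":[0,0,0],"gripper":0},
  {"offset":[0,2,0],"rot":[0,0,0],"gripper":0},
  {"offset":[0,4,0],"rot":[0,0,0],"gripper":0},
  {"offset":[0,5,-3],"rot":[0,0,0],"gripper":0},
  {"offset":[0,5,-7],"rot":[0,0,0],"gripper":0},
  {"offset":[0,5,-11],"rot":[0,0,0],"gripper":0},
  {"offset":[0,5,-15],"rot":[0,0,0],"gripper":0},
  {"offset":[0,5,-15],"rot":[0,0,0],"gripper":0},
  {"offset":[0,5,-15],"rot":[0,0,0],"gripper":0},
])

```text
time_s: 16.2
eef_pos: [594.0, -57.7, 333.8]
ee_rot: [-0.0, 0.735, 0.679, -0.0]
force: [-0.6, -0.4, -1.0]
grip_width: 0.0
grip_force: 0.0
```

```bash
python3 m.py -95; python3 - <<'E'
from h import *
s=sense();c=capture("wrist");save("w6",c["color"])
P=wcloud(c,s);zz=P[...,2]
m=(np.hypot(P[...,0]-AX[0],P[...,1]-AX[1])<50)&(zz>98)&(zz<112);Q=P[m]
print("z plane",np.linalg.lstsq(np.c_[Q[:,:2]-AX,np.ones(len(Q))],Q[:,2],rcond=None)[0])
E
```

```text
[594.02396677 -57.73777246 333.8379507 ] [-0.56125569 -0.44705353 -1.03005804] -0.2136109590725755
2873 ((523.9781494140625, 56.37224197387695), (43.3473014831543, 95.35547637939453), 4.056492328643799)
1 [-0.12 -5.27 14.88] [-0.15 -0.01  2.46]
2 [-0.2  -5.66 14.88] [-0.15 -0.01  4.46]
3 [-0.28 -6.06 14.89] [-0.15 -0.01  6.46]
4 [-0.34 -6.45 14.89] [-0.15 -0.    8.46]
5 [-0.39 -6.85 14.89] [-0.15 -0.   10.46]
z plane [-6.73755019e-03  2.19096738e-02  1.04199365e+02]
```

View pics/w6.png

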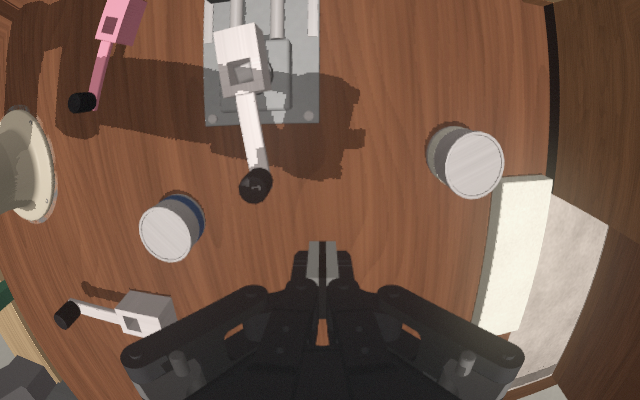

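The crank stays on the shaft (hub at (243,62), knob at (255,185)). It is upright within about 0.02 rad and centred, the gripper is clear, and the tins in view have not moved. Handing in.

```bash
python3 -c "
from rig import *
print(finish_job())"
```

```text
the job is handed in; nothing more can be done
None
```

The crank is seated on the shaft and let go, then swung clockwise until the push reached about 13 N. It was left on the shaft with the gripper clear, and the job is handed in. After I backed off, the arm sprang back about 5°, and I did not measure the jaw's remaining grip on the block; no verdict came back.

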